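# Tare the candle-wax scale through its recessed key

## Task

Tare the bench scale with the empty candle tin left standing on its pan: with a fingertip, push the steel shutter fully open by its ridge, reach down into the well it uncovers and press the round key at the bottom all the way down for a moment, then let it up and push the shutter fully closed again. Use only pushes of the fingertips; do not lift or shift the tin or the other things standing about, and do not press the square key in the open well next to it.

Things in the scene. Friction and masses are not known exactly. Their poses are not given: they have to be found in the camera images.
- scale: Bench scale fixed to the table, base plate 400 x 250 x 12 mm. Origin on the table, midway between the two wells; x points from its front (robot side) to the pan, y left, z up; yaw varies. Pan 150 x 230 mm, centred at x = +210 mm, top 58 mm above the table. Two key blocks stand on the base, 56 mm above the table at their tops, wells at x = 0, y = +65 and -65 mm; which is which varies.
- tare_block_mouth (a point): Centre of the mouth of the tare well, 56 mm above the table, in the top of the block with two guide rails and a sliding steel shutter; axes as the scale's. Well: slot 61 mm long (x), 37 mm wide (y), 34 mm deep. The block is 80 mm wide and reaches from 50 mm in front of this point to 110 mm behind. Rails stand 7 mm above its top, 52 mm apart.
- shutter_ridge (a point): Middle of the top of the ridge on the shutter, 77 mm above the table. Shutter: plate 78 (x) by 50 mm (y), 4 mm thick, top 61 mm above the table; the ridge stands across its middle, 10 mm thick (x), 36 wide (y), 16 high. Pushing it along the scale's +x (away from the robot, to the pan) opens the shutter, along -x closes it.
- shutter (a joint): How far the shutter is slid open, in m: 0 = fully closed (ridge above the well's centre), 0.066 = fully open, at its stop. Starts at 0 to 0.012. It takes about 2 N to slide and stays where it is left.
- tare_key_top (a point): Centre of the top of the tare key, round, black, 22 mm across, at the bottom of the well under the shutter. Released, its top is 25 mm below the well's mouth (31 mm above the table) and 9 mm above the well's floor. The well's walls are 30 mm away along x, 18 mm along y.
- tare_key (a joint): How far the tare key is pressed, in m: 0 = released, 0.006 = fully down. Sprung: about 2 N starts it, 5 N holds it fully down; it springs back by itself.
- units_key_top (a point): Centre of the top of the units key, a square black key of 20 mm at the bottom of an equal well in the other block, which has no shutter or rails. Not to be pressed.
- units_key (a joint): How far the units key is pressed, in m: 0 = released, 0.006 = fully down.
- tin_center (a point): Centre of the empty open candle tin, 68 mm across, 45 mm tall, standing on the pan; stays where it is.
- ink_a_center (a point): Dropper ink bottle 25 mm across, 65 mm tall, standing on the scale's base plate between the two key blocks. Point 30 mm above its foot.
- ink_b_center (a point): Dropper ink bottle 25 mm across, 65 mm tall, on the table left of the scale, between stamp and candle. Point 30 mm above its foot.
- ink_c_center (a point): Dropper ink bottle 25 mm across, 65 mm tall, on the table to the right of the scale (-y of it). Point 30 mm above its foot.
- stamp_center (a point): Rubber stamp, wooden block 50 x 70 x 28 mm with a small turned handle, 60 mm tall in all, on the table left of the scale (+y of it). Point 30 mm above its underside.
- candle_center (a point): Pillar candle 64 mm across, 75 mm tall, on the table left of the scale. Point at its centre.
- tape_center (a point): Cardboard ring 90 mm across, 22 mm high, lying on the table right of the scale. Point at its centre.
Mind the look-alikes: they are no part of the job. Leave any orange or pink look-alike of the part that bears tin_center alone.

How it is judged:
On the way, in this order (a step that is already met when the one before it is completed fails the run):
1. the shutter is pushed fully open (at least 60 of 66 mm) (value of joint shutter above 0.06 m), for 0.1 s.
2. the tare key is pressed down (at least 5 of 6 mm) while the shutter is open (value of joint tare_key above 0.005 m and value of joint shutter above 0.05 m), for 0.15 s.
3. the key is let up and the shutter pushed closed (to within 4 mm) (value of joint tare_key below 0.0015 m and value of joint shutter below 0.004 m), for 0.2 s.
At the end, for the whole second after the job is handed in: The shutter is closed to within 4 mm, both keys are up (within 1.5 mm), the tin stands within 12 mm of where it was on the pan and upright, and the bottles, stamp, candle and ring are within 20 mm of their starts (all of step 3 and value of joint units_key below 0.0015 m and distance of tin_center from where it was at the start of the episode below 0.012 m and angle between tin_center's own z axis and vertical below 0.2 rad and distance of each of ink_a_center, ink_b_center, ink_c_center, stamp_center, candle_center, tape_center from where it was at the start of the episode below 0.02 m); the robot touches nothing.
It fails at once if the units key is pressed (value of joint units_key above 0.002 m).
It fails at once if the tin is shifted on the pan, lifted or tipped (distance of tin_center from where it was at the start of the episode above 0.012 m or angle between tin_center's own z axis and vertical above 0.2 rad).
It fails at once if a bottle, the stamp, the candle or the ring is lifted, knocked over or pushed more than 20 mm (distance of any of ink_a_center, ink_b_center, ink_c_center, stamp_center, candle_center, tape_center from where it was at the start of the episode above 0.02 m).
It also fails if it takes over 51 s, if anything falls off the work surface, if the arm or the gripper's body presses on something with over 40 N, if the wrist force passes 120 N, or if a joint passes its speed limit or range.

## Robot

A 6-joint arm with a two-finger parallel gripper is mounted at the origin on the work surface. World frame = base frame: x ahead of the robot, y to its left, z up, the work surface at z = 0. Lengths are in m, angles in rad, forces in N, time in s.
With the tool pointing down it reaches from about 0.35 to 0.85 m from the base axis. Payload 8.1 kg.
Tool frame: the origin (TCP) lies between the finger pads; the fingertips stand 11 mm ahead of it and the grasp point (between the pads) lies 8 mm behind it (tips_ahead is the z of the fingertips in the tool frame, in m); z points along the fingers, y is the line along which they close (so a half turn about z gives the same grasp; the last joint's range is limited). The gripper opens to 93 mm and grips with 3 to 60 N. Pads are 15 mm wide; open, the fingers measure 128 mm over their backs; the gripper's body (75 mm by 188 mm) begins 65 mm behind the grasp point.
Start: joints at [-1.382, 0.13, 1.488, -0, 1.523, -0.085], TCP at [0.162, -0.578, 0.23] pointing down, gripper open.
Joint ranges: [-2.96, 2.96], [-0.89, 2.26], [0.02, 2.5], [-1.34, 4.48], [0, 2.73], [-2.66, 2.66]. Speed limits (rad/s): [2.39, 2.39, 2.79, 3.14, 3.14, 3.14].

## Interface

Orientations are given as a rotation vector (axis times angle).
In Python, from plant import read_state, read_camera, close_job, tips_ahead gives the robot as it stands. The module is installed in compiled form; this text tells all that it offers.
- The arm moves only by the tool move_arm, never from a script. Its argument "plan" is a list of rows, each a list of 7 numbers: the turn, a rotation vector about the tool's x, y, z in units of 6 degrees (1.0 is 6 degrees), then the shift along the tool's x, y, z in units of 25 mm (1.0 is 25 mm), then the finger opening in mm, from 0 to 93. A call has exactly 10 rows; each row shifts and turns the commanded pose from where the row before left it, along the tool's axes as they then stand; what a row does not reach is not made up. A row lasts 1/10 s, in which the tool goes at most 50 mm and 8.59 degrees, less where a joint would pass 70% of its speed; a pose out of reach is approached as far as the arm can. A call is refused whole if a number of a shift passes 1 or a number of a turn 1, either way. A call with a gripper value outside its range is refused whole. The fingers move at their own pace and stop on an object; "force" is the grip in N (left out, the last holds). Time passes only in rows, so rows that do not move let the fingers close, or fill a call up. It gives the time, the measured TCP pose, the force, the opening and the grip force at its end, in the units of the state.
- read_state(): the state, without advancing time (a new reading comes with each control period).
- read_camera(name): name is "scene" or "top" or "wrist"; returns a dict with "frame" (384x512x3 uint8, red, green, blue), "z_map" (384x512 float32, m along the optical axis (not along the pixel's ray), 0 where there is no reading), "fx", "fy", "cx", "cy" (pixels), "rvec" (rotation vector, rad) and "tvec" (3), from world to camera coordinates, as OpenCV has them. Camera axes: x right, y down, z forward; pixel columns grow to the right and rows downward; lengths in m; the calibration is good to about 2 mm. A picture is of the moment at which its call begins.
- close_job(): hands the job in; it is judged then, once.
The state is a dict: "t": time; "q": joint angles; "dq": joint speeds; "joint_torque": joint torques, N m; "tool_pos": TCP position; "orientation": TCP orientation; "force": force on the tool from outside, world axes, zero at the start; "wrist_torque": the same for the moment, N m; "opening": finger opening in m; "gripper_force": force on a finger pad.
Only numpy, scipy, OpenCV 4.12 (cv2) and the standard library are available. Lean on these libraries where they do the work, as an engineer would, in place of code of your own. Each camera call takes 0.05 s, during which the arm holds its last target. There are 200 camera calls.

## Working session

There is one attempt and no reset: what is moved stays moved. The work goes in short steps, Python scripts to look and compute and a tool call to move; the robot and the scene stay as the last step left them, time stands still between calls to the robot, and variables do not carry over. Pictures are saved under pics/ and viewed, at most 10 in all, crops included, and the job is handed in when it is done.

Besides the shell and the picture viewer there is one more tool, called after "Call:" as name(argument=value, ...) on one line, values as JSON. move_arm: Moves the arm, as the interface text tells. Its arguments: {"type":"object","properties":{"plan":{"type":"array","items":{"type":"array","items":{"type":"number"}}},"force":{"type":"number"}},"required":["plan"]}

```bash
mkdir -p pics; cat > h.py <<'E'
import numpy as np,cv2
from plant import *
from scipy.spatial.transform import Rotation as R
def cam(n,save=None):
    c=read_camera(n)
    if save: cv2.imwrite('pics/'+save,cv2.cvtColor(c['frame'],cv2.COLOR_RGB2BGR))
    return c
def cloud(c):
    z=c['z_map'];v,u=np.mgrid[:z.shape[0],:z.shape[1]]
    p=np.stack([(u-c['cx'])/c['fx']*z,(v-c['cy'])/c['fy']*z,z],-1)
    Rm=R.from_rotvec(np.ravel(c['rvec'])).as_matrix()
    return (p-np.ravel(c['tvec']))@Rm
E
python3 - <<'E'
from h import *
s=read_state();print(s)
print(tips_ahead)
a=cam('top','top.png');np.savez('top.npz',**a);b=cam('scene','scene.png');np.savez('scene.npz',**b)
E
```

```text
{'t': 0.0, 'q': array([-1.38238478e+00,  1.31172301e-01,  1.48926245e+00,  5.57435023e-06,
        1.52298540e+00, -8.53867392e-02]), 'dq': array([-8.98609552e-04, -1.22495949e-03, -8.19225095e-05, -8.41375124e-04,
        2.85120929e-03, -2.35630753e-04]), 'joint_torque': array([-3.21254382e-03, -5.59844291e+01, -4.91768539e+01,  7.66702951e-02,
        3.55256803e-02, -2.29676261e-04]), 'tool_pos': array([ 0.16216371, -0.5771092 ,  0.22859001]), 'orientation': array([-3.11039149e+00, -4.28489677e-01,  1.38992413e-04]), 'force': array([-0.45441882, -0.01739648,  0.39979575]), 'wrist_torque': array([ 0.01624034, -0.04063804,  0.03435738]), 'gripper_force': 0.0, 'opening': 0.09302808263857419}
0.011
```

View pics/top.png

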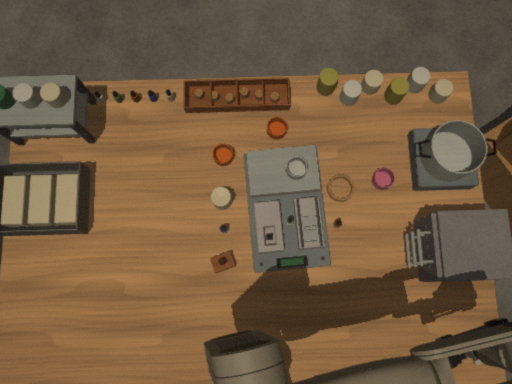

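View pics/scene.png

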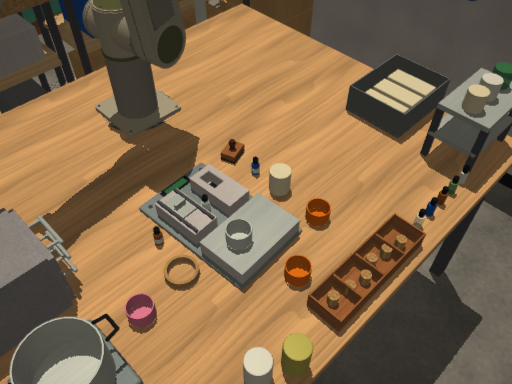

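The top view shows the scale at about (287,208). The railed tare block is on the right at (309,222), and the open units well is on the left at (269,235). Next I'll enlarge this area and compute positions.

```bash
python3 - <<'E'
from h import *
a=dict(np.load('top.npz'));P=cloud(a)
f=cv2.cvtColor(a['frame'],cv2.COLOR_RGB2BGR)[185:275,240:340]
z=np.clip(P[...,2]/0.12,0,1)[185:275,240:340]
g=cv2.applyColorMap((z*255).astype(np.uint8),cv2.COLORMAP_JET)
cv2.imwrite('pics/crop.png',cv2.resize(np.hstack([f,g]),None,fx=4,fy=4,interpolation=cv2.INTER_CUBIC))
print(P[200,300],P[260,260],a['fx'])
# base plate rectangle / pan / tall pts
Z=P[...,2]
roi=np.zeros(Z.shape,bool);roi[135:285,235:340]=1
m=roi&(Z>0.006)&(Z<0.066)
print(cv2.minAreaRect(P[m][:,:2].astype(np.float32)*1000))
m=roi&(Z>0.050)&(Z<0.066)&(P[...,0]>0)
n,l,st,_=cv2.connectedComponentsWithStats(m.astype(np.uint8))
for i in range(1,n):
    if st[i,4]>60: q=P[l==i];print(st[i],cv2.minAreaRect(q[:,:2].astype(np.float32)*1000),q.mean(0))
m=roi&(Z>0.069)
n,l,st,_=cv2.connectedComponentsWithStats(m.astype(np.uint8))
for i in range(1,n): 
    q=P[l==i];print('tall',st[i],q.mean(0),q.max(0),q.min(0))
E
```

```text
[ 0.59077    -0.17633304  0.05560632] [ 0.40537002 -0.04146533  0.01203802] 494.11087561532725
((576.9669799804688, -139.0106964111328), (355.1104736328125, 501.4923095703125), 88.24317932128906)
[ 246  145   75   51 2637] ((693.833251953125, -124.32579803466797), (152.0673828125, 230.26092529296875), 3.624251127243042) [ 0.69145978 -0.11802404  0.0592251 ]
[287 160  18  16 168] ((698.3312377929688, -166.8913116455078), (55.984352111816406, 49.347171783447266), 46.76179504394531) [ 0.69729043 -0.16739508  0.06199468]
[ 294  197   30   52 1065] ((518.6578979492188, -200.44766235351562), (160.89242553710938, 80.72364044189453), 3.5903711318969727) [ 0.51916009 -0.19949143  0.05941636]
[254 200  30  52 996] ((510.42816162109375, -70.76593017578125), (160.83694458007812, 79.98497009277344), 3.5975277423858643) [ 0.51541248 -0.07053491  0.05763235]
tall [321 135   1   1   1] [ 0.30106225 -0.03936837  1.62465937] [ 0.30106225 -0.03936837  1.62465937] [ 0.30106225 -0.03936837  1.62465937]
tall [250 136   1   1   1] [ 0.30106225 -0.03936837  1.62465937] [ 0.30106225 -0.03936837  1.62465937] 
[... 13860 characters left out ...]
 [284 281   1   1   1] [ 0.30106225 -0.03936837  1.62465937] [ 0.30106225 -0.03936837  1.62465937] [ 0.30106225 -0.03936837  1.62465937]
tall [286 281   1   1   1] [ 0.30106225 -0.03936837  1.62465937] [ 0.30106225 -0.03936837  1.62465937] [ 0.30106225 -0.03936837  1.62465937]
tall [289 280   1   1   1] [ 0.30106225 -0.03936837  1.62465937] [ 0.30106225 -0.03936837  1.62465937] [ 0.30106225 -0.03936837  1.62465937]
tall [286 283   1   1   1] [ 0.30106225 -0.03936837  1.62465937] [ 0.30106225 -0.03936837  1.62465937] [ 0.30106225 -0.03936837  1.62465937]
tall [333 284   1   1   1] [ 0.30106225 -0.03936837  1.62465937] [ 0.30106225 -0.03936837  1.62465937] [ 0.30106225 -0.03936837  1.62465937]
```

View pics/crop.png

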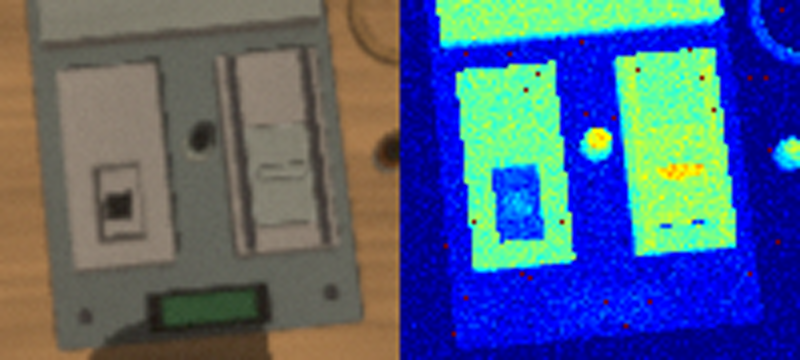

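The crop shows the shutter plate at about crop (280,175), with its ridge across it and the rails on either side. The units key is at (118,205) in the left well. From the fits, yaw is about 3.6°, the tare mouth is at about (0.489, -0.202), and the shutter is already about 9 mm open. Before moving I'll check for tall things near the arm's path.

```bash
python3 - <<'E'
from h import *
for n in('top','scene'):
    a=dict(np.load(n+'.npz'));P=cloud(a).reshape(-1,3);P=P[a['z_map'].ravel()>0]
    for y0 in np.arange(-.8,-.25,.1):
        for x0 in np.arange(.1,.7,.1):
            q=P[(abs(P[:,0]-x0-.05)<.05)&(abs(P[:,1]-y0-.05)<.05)&(P[:,2]>.04)]
            if len(q)>8:print(n,'x%.1f y%.1f'%(x0,y0),len(q),np.percentile(q[:,2],[5,50,97]).round(3),q[:,1].max().round(3))
E
```

```text
top x0.3 y-0.8 586 [0.195 0.201 0.207] -0.701
top x0.4 y-0.8 793 [0.196 0.201 0.206] -0.7
top x0.5 y-0.8 158 [0.196 0.201 0.208] -0.701
top x0.6 y-0.8 486 [0.063 0.075 0.181] -0.7
top x0.1 y-0.7 9 [0.314 0.318 0.322] -0.601
top x0.2 y-0.7 150 [0.312 0.328 0.348] -0.604
top x0.3 y-0.7 995 [0.195 0.201 0.206] -0.6
top x0.4 y-0.7 1193 [0.196 0.201 0.207] -0.6
top x0.5 y-0.7 242 [0.196 0.201 0.207] -0.6
top x0.6 y-0.7 740 [0.059 0.078 0.181] -0.6
top x0.1 y-0.6 1165 [0.321 0.492 0.609] -0.5
top x0.2 y-0.6 242 [0.558 0.608 0.65 ] -0.5
top x0.3 y-0.6 1118 [0.053 0.185 0.205] -0.504
top x0.4 y-0.6 1400 [0.053 0.181 0.205] -0.504
top x0.5 y-0.6 220 [0.063 0.19  0.204] -0.544
top x0.6 y-0.6 616 [0.05  0.074 0.178] -0.537
top x0.1 y-0.5 532 [0.347 0.649 0.653] -0.4
top x0.2 y-0.5 443 [0.563 0.626 0.651] -0.427
top x0.6 y-0.5 75 [0.041 0.046 0.053] -0.423
top x0.1 y-0.4 1875 [0.598 0.651 0.67 ] -0.3
top x0.1 y-0.3 1242 [0.622 0.675 0.691] -0.2
top x0.4 y-0.3 264 [0.051 0.061 0.074] -0.2
top x0.5 y-0.3 383 [0.052 0.06  0.07 ] -0.201
top x0.6 y-0.3 296 [0.051 0.059 0.067] -0.2
scene x0.5 y-0.8 203 [0.043 0.066 0.109] -0.7
scene x0.6 y-0.8 842 [0.073 0.131 0.18 ] -0.7
scene x0.3 y-0.7 22 [0.197 0.199 0.202] -0.6
scene x0.4 y-0.7 639 [0.197 0.199 0.202] -0.6
scene x0.5 y-0.7 2447 [0.05  0.129 0.201] -0.6
scene x0.6 y-0.7 2833 [0.073 0.094 0.179] -0.6
scene x0.3 y-0.6 652 [0.05  0.189 0.202] -0.51
scene x0.4 y-0.6 1260 [0.049 0.189 0.202] -0.509
scene x0.5 y-0.6 1230 [0.05  0.139 0.201] -0.549
scene x0.6 y-0.6 490 [0.066 0.117 0.18 ] -0.545
scene x0.6 y-0.5 147 [0.041 0.044 0.047] -0.427
scene x0.1 y-0.4 26 [0.565 0.571 0.575] -0.346
scene x0.5 y-0.4 38 [0.041 0.055 0.064] -0.3
scene x0.4 y-0.3 294 [0.045 0.058 0.068] -0.2
scene x0.5 y-0.3 619 [0.045 0.058 0.074] -0.2
scene x0.6 y-0.3 567 [0.044 0.057 0.09 ] -0.2
```

Call:
move_arm(plan=[[0,0,0,0,0,-0.4,0],[0,0,0,0,0,-0.4,0],[0,0,0,0,0,-0.4,0],[0,0,0,0,0,-0.4,0],[0,0,0,0,0,-0.4,0],[0,0,0,0,0,0,0],[0,0,0,0,0,0,0],[0,0,0,0,0,0,0],[0,0,0,0,0,0,0],[0,0,0,0,0,0,0]])

```text
t: 1.1
tool_pos: [0.1622, -0.5774, 0.279]
orientation: [-3.111, -0.429, 0.0]
force: [-0.6, 0.9, -1.0]
opening: 0.0172
gripper_force: 0.0
```

Call:
move_arm(plan=[[0,0,-1,1,0,0,0],[0,0,-1,1,0,0,0],[0,0,-1,1,0,0,0],[0,0,-1,1,0,0,0],[0,0,-1,1,0,0,0],[0,0,-1,1,0,0,0],[0,0,-1,1,0,0,0],[0,0,-1,1,0,0,0],[0,0,-1,1,0,0,0],[0,0,-1,1,0,0,0]])

```text
t: 2.1
tool_pos: [0.3383, -0.4147, 0.2793]
orientation: [-2.476, -1.933, -0.0]
force: [0.2, -0.6, -0.1]
opening: 0.0003
gripper_force: 0.0
```

```bash
cat >> h.py <<'E'
M=np.array([.4887,-.2023]);YAW=np.radians(3.62)
def go(s,l,z):
    "tool-frame delta in 25 mm units to scale-frame (s,l) from mouth, TCP height z; and tool-z turn in 6deg units"
    st=read_state();Rm=R.from_rotvec(st['orientation']);u=np.array([np.cos(YAW),np.sin(YAW)]);n=np.array([-u[1],u[0]])
    d=M-st['tool_pos'][:2];print('s,l now',-d@u*1e3,-d@n*1e3,'z',st['tool_pos'][2],'F',st['force'])
    W=np.stack([np.r_[n,0],np.r_[u,0],[0,0,-1]],1)
    print('turn',np.degrees((Rm.inv()*R.from_matrix(W)).as_rotvec())/6)
    D=np.r_[M+s*u+l*n,z]-st['tool_pos']
    print('shift once turned (x,y,z)',W.T@D/.025)
E
python3 -c "
from h import *
go(-.035,0,.25)"
```

```text
s,l now -163.4866992028397 -202.50438596797042 z 0.2793059800572029 F [ 0.23385855 -0.64440848 -0.10914217]
turn [-1.55143927e-03 -3.47120506e-03 -2.94584551e+00]
shift once turned (x,y,z) [8.10017544 5.13946797 1.1722392 ]
```

Call:
move_arm(plan=[[0,0,-1,0,0,0,0],[0,0,-1,0,0,0,0],[0,0,-0.95,0,0,0,0],[0,0,0,1,0.7,0,0],[0,0,0,1,0.7,0,0],[0,0,0,1,0.7,0,0],[0,0,0,1,0.7,0,0],[0,0,0,1,0.7,0,0],[0,0,0,1,0.7,0,0],[0,0,0,1,0.7,0,0]])

```text
t: 3.1
tool_pos: [0.4502, -0.2326, 0.2795]
orientation: [-2.155, -2.286, 0.0]
force: [0.9, -0.4, -0.7]
opening: 0.0005
gripper_force: 0.0
```

```bash
python3 -c "
from h import *
go(-.035,0,.079)
a=cam('wrist','w1.png');np.savez('w1.npz',**a)"
```

```text
s,l now -40.34348932675447 -27.83044811798006 z 0.279534762026212 F [ 0.94079553 -0.40294029 -0.7410064 ]
turn [-0.00024714 -0.00012335 -0.03961295]
shift once turned (x,y,z) [1.11321792 0.21373957 8.02139048]
```

View pics/w1.png

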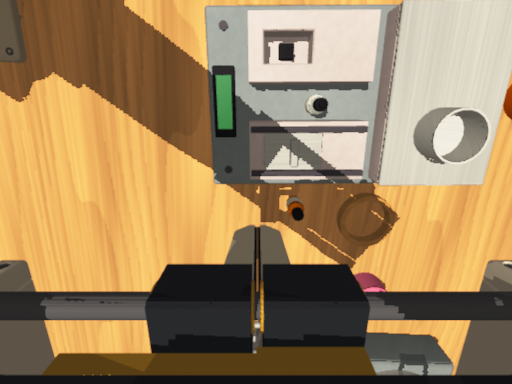

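The wrist view shows the ridge at about (293,150), with the tare block spanning (250–367, 122–180). I'll measure more precisely from the wrist depth.

```bash
python3 - <<'E'
from h import *
a=dict(np.load('w1.npz'));P=cloud(a);Z=P[...,2]
roi=np.zeros(Z.shape,bool);roi[:190,195:400]=1;roi&=a['z_map']>0
for lo,hi in((.050,.068),(.0695,.09)):
    m=roi&(Z>lo)&(Z<hi)
    n,l,st,_=cv2.connectedComponentsWithStats(m.astype(np.uint8))
    for i in range(1,n):
        if st[i,4]>25: q=P[l==i];print(lo,st[i],cv2.minAreaRect(q[:,:2].astype(np.float32)*1000),np.median(q,0))
E
```

```text
0.05 [ 247    9  134   73 7721] ((509.7247314453125, -72.97892761230469), (160.50575256347656, 80.6869888305664), 3.5605053901672363) [ 0.52264901 -0.06910091  0.05617601]
0.05 [ 377   14   23  171 2075] ((619.674072265625, -139.7650146484375), (29.89901351928711, 216.82962036132812), 11.24953556060791) [ 0.62670001 -0.17133124  0.05787906]
0.05 [308  95  14  18  93] ((521.989013671875, -141.2497100830078), (16.50284194946289, 21.601686477661133), 11.1043062210083) [ 0.51927535 -0.14143657  0.05241017]
0.05 [ 249  121  119   58 6420] ((517.6820068359375, -203.00250244140625), (160.2022247314453, 79.66636657714844), 3.2680230140686035) [ 0.51931432 -0.200173    0.05884221]
0.0695 [314  97  14  14 141] ((526.2116088867188, -140.81686401367188), (15.309961318969727, 15.520673751831055), 49.502685546875) [ 0.52553481 -0.14102396  0.07142945]
0.0695 [290 139   8  28 218] ((497.2312927246094, -203.92657470703125), (9.603835105895996, 35.69251251220703), 4.522655487060547) [ 0.4967294  -0.2033218   0.07683699]
```

Call:
move_arm(plan=[[0,0,0,1,0.2,0,0],[0,0,0,0.05,0,1,0],[0,0,0,0,0,1,0],[0,0,0,0,0,1,0],[0,0,0,0,0,1,0],[0,0,0,0,0,1,0],[0,0,0,0,0,1,0],[0,0,0,0,0,1,0],[0,0,0,0,0,0.95,0],[0,0,0,0,0,0,0]])

```text
t: 4.15
tool_pos: [0.4505, -0.2059, 0.0771]
orientation: [-2.15, -2.281, 0.002]
force: [-1.8, 0.8, -0.5]
opening: 0.0002
gripper_force: 0.0
```

```bash
sed -i 's/M=np.array(.*);YAW/M=np.array([.4882,-.2037]);YAW/' h.py; python3 -c "
from h import *
go(.0465,0,.078)
a=cam('wrist','w2.png')"
```

```text
s,l now -37.80011218634808 0.22196342422494025 z 0.07712999389252151 F [-1.81707215  0.80173818 -0.5447131 ]
turn [-0.05437926 -0.03628501 -0.0394763 ]
shift once turned (x,y,z) [-0.00887854  3.37200449 -0.03480024]
```

View pics/w2.png

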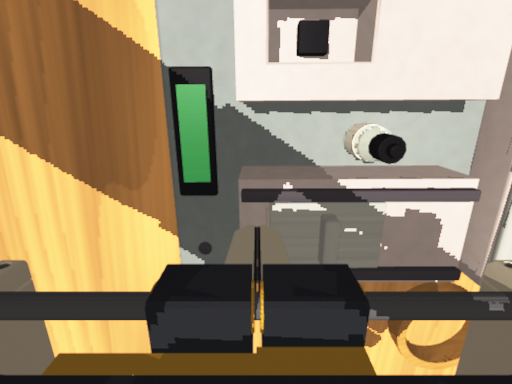

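The finger sits between the rails, in front of the ridge at about (345,232). Now I'll push the shutter open.

Call:
move_arm(plan=[[0,0,0,0,0.4,0,0],[0,0,0,0,0.4,0,0],[0,0,0,0,0.4,0,0],[0,0,0,0,0.4,0,0],[0,0,0,0,0.4,0,0],[0,0,0,0,0.4,0,0],[0,0,0,0,0.3,0,0],[0,0,0,0,0.3,0,0],[0,0,0,0,0.2,0,0],[0,0,0,0,0,0,0]])

```text
t: 5.2
tool_pos: [0.5352, -0.2028, 0.0823]
orientation: [2.152, 2.285, 0.001]
force: [-0.7, 0.3, 1.7]
opening: 0.0005
gripper_force: 1.0
```

```bash
python3 -c "
from h import *
go(.05,0,.078)
a=cam('wrist','w3.png')"
```

```text
s,l now 46.999283016625355 -2.110411318487118 z 0.08225436287094454 F [-0.67374147  0.27965915  1.71943647]
turn [ 0.02239729  0.01208625 -0.0333018 ]
shift once turned (x,y,z) [0.08441645 0.12002868 0.17017451]
```

View pics/w3.png

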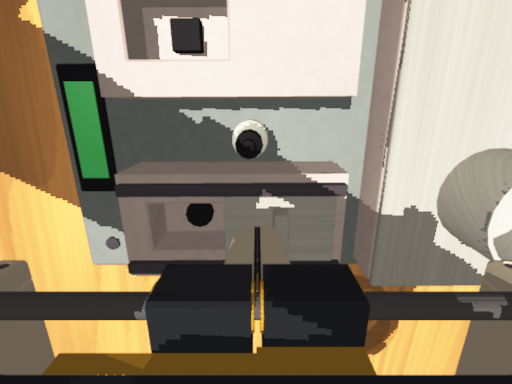

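The well is uncovered, with the round key at (200,213) and the plate's front edge at column 224. I'll measure how far open it is.

```bash
cat >> h.py <<'E'
def shut():
    a=read_camera('wrist');P=cloud(a);Z=P[...,2];u=np.array([np.cos(YAW),np.sin(YAW)]);n=np.array([-u[1],u[0]])
    d=P[...,:2]-M;s=d@u;l=d@n;ok=(a['z_map']>0)&(abs(l)<.016)&(s>-.06)&(s<.13)
    v,uu=np.mgrid[:384,:512]
    r=ok&(Z>.0735)&(Z<.080)&(v<260);print('ridge s',np.percentile(s[r],[3,50,97])*1e3 if r.any() else 0,np.median(Z[r]) if r.any() else 0,r.sum())
    for L in(.008,.012):
        k=ok&(abs(l-L)<.003);b=np.arange(-.055,.13,.004)
        print([(round(x*1e3),round(1e3*np.median(Z[k&(s>=x)&(s<x+.004)]))) for x in b if (k&(s>=x)&(s<x+.004)).sum()>2])
    k=ok&(abs(Z-.031)<.003)&(abs(s)<.028);print('key',s[k].mean()*1e3,l[k].mean()*1e3,k.sum())
E
python3 -c "
from h import *
shut()"
```

```text
ridge s [37.64582117 62.08626476 67.28145179] 0.07695504135135806 511
[(-51, 56), (-47, 56), (-43, 56), (-39, 56), (-35, 165), (-31, 162), (-27, 22), (-23, 22), (-19, 23), (-15, 23), (-11, 28), (-7, 31), (-3, 31), (1, 31), (5, 29), (9, 22), (13, 23), (21, 61), (25, 61), (29, 101), (33, 98), (37, 97), (41, 99), (45, 106), (49, 96), (53, 97), (57, 98), (61, 91), (65, 77), (69, 61), (73, 61), (77, 61), (81, 61), (85, 61), (89, 61), (93, 61), (97, 61), (101, 57), (105, 56), (109, 55), (121, 166), (125, 161), (129, 13)]
[(-51, 56), (-47, 56), (-43, 56), (-39, 56), (-35, 166), (-31, 164), (21, 60), (25, 61), (29, 61), (33, 61), (37, 61), (41, 62), (45, 61), (49, 61), (53, 61), (57, 77), (61, 77), (65, 76), (69, 61), (73, 61), (77, 61), (81, 61), (85, 61), (89, 61), (93, 61), (97, 61), (101, 56), (105, 56), (109, 56), (121, 167), (125, 163), (129, 12)]
key -0.20002714653385434 -0.7983846487270688 518
```

Call:
move_arm(plan=[[0,0,0,0.08,0.1,0.1,0],[0,0,0,0,0.1,0.05,0],[0,0,0,0,0,0,0],[0,0,0,0,0,0,0],[0,0,0,0,0,0,0],[0,0,0,0,0,0,0],[0,0,0,0,0,0,0],[0,0,0,0,0,0,0],[0,0,0,0,0,0,0],[0,0,0,0,0,0,0]])

```text
t: 6.3
tool_pos: [0.5371, -0.2016, 0.0797]
orientation: [2.155, 2.286, -0.004]
force: [-18.2, -0.6, 25.6]
opening: 0.0003
gripper_force: 15.3
```

```bash
python3 -c "
from h import *
go(0,-.0005,.06)
shut()"
```

```text
s,l now 48.92551821827431 -0.9932841803555847 z 0.07972616131849791 F [-18.17958746  -0.63083597  25.62186484]
turn [-0.01943724  0.01856757 -0.04222645]
shift once turned (x,y,z) [ 0.01973137 -1.95702073  0.78904645]
ridge s [38.2497333  64.86840352 70.16134764] 0.0769301239752829 536
[(-51, 56), (-47, 56), (-43, 56), (-39, 56), (-35, 53), (-31, 164), (-11, 30), (-7, 32), (-3, 31), (1, 31), (5, 30), (25, 61), (29, 61), (33, 98), (37, 95), (41, 94), (45, 103), (49, 101), (53, 94), (57, 95), (61, 100), (65, 77), (69, 76), (73, 61), (77, 61), (81, 61), (85, 61), (89, 61), (93, 61), (97, 61), (101, 61), (105, 56), (109, 56), (121, 12), (125, 163), (129, 12)]
[(-51, 56), (-47, 56), (-43, 56), (-39, 56), (-35, 55), (-31, 164), (25, 61), (29, 61), (33, 90), (37, 93), (41, 86), (45, 95), (49, 79), (53, 78), (57, 77), (61, 77), (65, 77), (69, 71), (73, 61), (77, 61), (81, 61), (85, 61), (89, 61), (93, 61), (97, 61), (101, 61), (105, 56), (109, 56), (121, 12), (125, 164), (129, 12)]
key -0.196832156446818 -0.9785292698528878 508
```

The shutter is at its stop. I'll back off and hover over the key.

Call:
move_arm(plan=[[0,0,0,0,-0.3,-0.2,0],[0,0,0,0,-0.4,-0.3,0],[0,0,0,0,-0.6,0,0],[0,0,0,0,-0.6,0,0],[0,0,0,0,-0.1,0,0],[0,0,0,0,0,0,0],[0,0,0,0,0,0.4,0],[0,0,0,0,0,0.4,0],[0,0,0,0,0,0,0],[0,0,0,0,0,0,0]])

```text
t: 7.35
tool_pos: [0.4876, -0.2028, 0.0686]
orientation: [-2.153, -2.285, 0.001]
force: [0.5, -0.1, 0.4]
opening: 0.0004
gripper_force: 0.0
```

```bash
python3 -c "
from h import *
go(0,-.0005,.035)
cam('wrist','w4.png')"
```

```text
s,l now -0.525015435162537 0.9130602949868636 z 0.06862673551998828 F [ 0.49713478 -0.12057701  0.37926357]
turn [-0.01512246 -0.00951509 -0.03714685]
shift once turned (x,y,z) [-0.05652241  0.02100062  1.34506942]
```

View pics/w4.png

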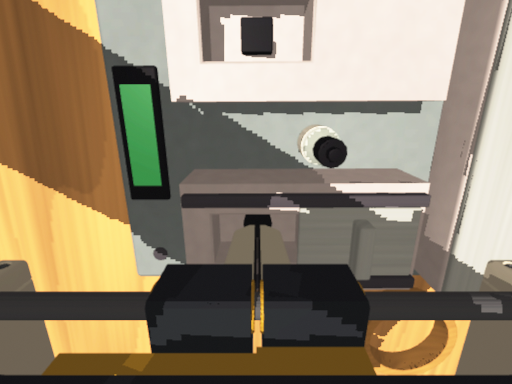

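The tip is centred over the key in the open well at (257,220). Pressing now.

Call:
move_arm(plan=[[0,0,0,-0.06,0,0.4,0],[0,0,0,0,0,0.4,0],[0,0,0,0,0,0.3,0],[0,0,0,0,0,0.15,0],[0,0,0,0,0,0.15,0],[0,0,0,0,0,0,0],[0,0,0,0,0,0,0],[0,0,0,0,0,0,0],[0,0,0,0,0,0,0],[0,0,0,0,0,0,0]])

```text
t: 8.4
tool_pos: [0.4878, -0.2046, 0.0361]
orientation: [-2.154, -2.286, 0.001]
force: [-8.9, 4.8, 19.3]
opening: 0.0007
gripper_force: 9.4
```

Call:
move_arm(plan=[[0,0,0,0,0,-0.5,0],[0,0,0,0,0,-1,0],[0,0,0,0,0,-1,0],[0,0,0,0,0,-0.6,0],[0,0,0,0,0,0,0],[0,0,0,0,1,0,0],[0,0,0,0,1,0,0],[0,0,0,0,1,0,0],[0,0,0,0,1,0,0],[0,0,0,0,0,0,0]])

```text
t: 9.4
tool_pos: [0.5893, -0.1981, 0.1102]
orientation: [-2.153, -2.286, -0.0]
force: [-0.1, 0.4, -0.1]
opening: 0.0006
gripper_force: 0.0
```

```bash
python3 -c "
from h import *
go(.098,0,.079)
shut();cam('wrist','w5.png')"
```

```text
s,l now 101.22046049986088 -0.784509393160388 z 0.11016518992074259 F [-0.10161547  0.38594177 -0.05657024]
turn [-0.00796526 -0.00916431 -0.02963871]
shift once turned (x,y,z) [ 0.03138038 -0.12881842  1.2466076 ]
ridge s [60.99558023 65.93697552 70.35218542] 0.07688737285127269 529
[(-51, 56), (-47, 56), (-43, 56), (-39, 56), (-35, 46), (-31, 41), (-27, 23), (-23, 22), (-19, 22), (-15, 22), (-11, 26), (-7, 31), (-3, 31), (1, 31), (5, 27), (9, 22), (21, 195), (25, 61), (29, 61), (33, 61), (37, 61), (41, 61), (45, 61), (49, 61), (53, 61), (57, 62), (61, 77), (65, 77), (69, 67), (73, 61), (77, 61), (81, 61), (85, 130), (89, 126), (93, 125), (97, 132), (101, 132), (105, 126), (109, 128), (113, 130), (117, 12), (121, 12), (125, 12), (129, 12)]
[(-51, 56), (-47, 56), (-43, 56), (-39, 56), (-35, 53), (-31, 46), (-3, 31), (1, 30), (21, 195), (25, 61), (29, 61), (33, 61), (37, 61), (41, 61), (45, 61), (49, 61), (53, 61), (57, 62), (61, 77), (65, 77), (69, 67), (73, 61), (77, 61), (81, 61), (85, 127), (89, 124), (93, 123), (97, 127), (101, 123), (105, 122), (109, 126), (113, 126), (117, 12), (121, 12), (125, 12), (129, 12)]
key 0.16253563330516954 -0.4307193033308988 428
```

View pics/w5.png

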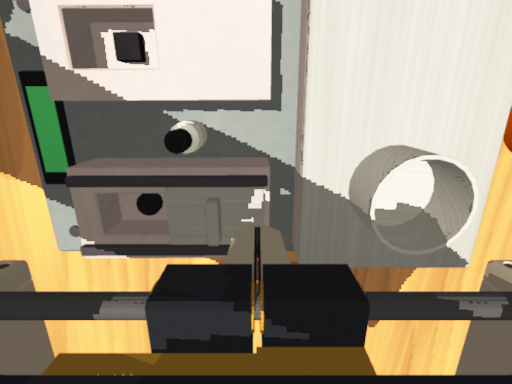

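The ridge is at 66 mm open, and the key at (150,203) is released. The tip is behind the ridge, clear of the pan and tin. I'll descend and push the shutter closed.

Call:
move_arm(plan=[[0,0,0,0.03,0,0.6,0],[0,0,0,0,0,0.6,0],[0,0,0,0,0,0,0],[0,0,0,0,-0.4,0,0],[0,0,0,0,-0.4,0,0],[0,0,0,0,-0.4,0,0],[0,0,0,0,-0.4,0,0],[0,0,0,0,-0.4,0,0],[0,0,0,0,-0.4,0,0],[0,0,0,0,-0.4,0,0]])

```text
t: 10.5
tool_pos: [0.5177, -0.2026, 0.0829]
orientation: [2.154, 2.285, 0.001]
force: [2.4, -0.5, 4.0]
opening: 0.0005
gripper_force: 2.3
```

```bash
python3 -c "
from h import *
go(.016,0,.079)
shut()"
```

```text
s,l now 29.50463485875148 -0.7784351905232136 z 0.08290829926824324 F [ 2.44979937 -0.45350331  3.9735047 ]
turn [ 0.01295838  0.00846439 -0.03988743]
shift once turned (x,y,z) [ 0.03113741 -0.54018539  0.15633197]
ridge s [ 9.64810954 15.639797   37.99030696] 0.07694281055507467 424
[(-51, 167), (-47, 56), (-43, 56), (-39, 56), (-35, 55), (-31, 48), (-27, 61), (-23, 61), (-19, 61), (-15, 61), (-11, 61), (-7, 61), (-3, 61), (1, 61), (5, 61), (9, 77), (13, 103), (17, 99), (21, 96), (25, 104), (29, 104), (33, 97), (37, 98), (41, 102), (45, 61), (49, 61), (53, 56), (57, 56), (61, 56), (65, 56), (69, 56), (73, 56), (77, 56), (81, 56), (85, 56), (89, 56), (93, 56), (97, 56), (101, 56), (105, 167), (109, 56), (129, 12)]
[(-51, 167), (-47, 56), (-43, 56), (-39, 56), (-35, 56), (-31, 51), (-27, 61), (-23, 61), (-19, 61), (-15, 61), (-11, 61), (-7, 61), (-3, 61), (1, 61), (5, 61), (9, 77), (13, 97), (17, 95), (21, 94), (25, 97), (29, 93), (33, 93), (37, 93), (41, 99), (45, 61), (49, 61), (53, 56), (57, 56), (61, 56), (65, 56), (69, 56), (73, 56), (77, 56), (81, 56), (85, 56), (89, 56), (93, 56), (97, 56), (101, 56), (105, 167), (109, 56), (129, 12)]
key nan nan 0h.py:30: RuntimeWarning: Mean of empty slice.
  k=ok&(abs(Z-.031)<.003)&(abs(s)<.028);print('key',s[k].mean()*1e3,l[k].mean()*1e3,k.sum())
  ret = ret.dtype.type(ret / rcount)
```

Call:
move_arm(plan=[[0,0,0,0,-0.3,0,0],[0,0,0,0,-0.2,0,0],[0,0,0,0,-0.1,0,0],[0,0,0,0,-0.06,0,0],[0,0,0,0,0,0,0],[0,0,0,0,0,0,0],[0,0,0,0,0,0,0],[0,0,0,0,0,0,0],[0,0,0,0,0,0,0],[0,0,0,0,0,0,0]])

```text
t: 11.55
tool_pos: [0.5027, -0.2035, 0.0829]
orientation: [2.153, 2.284, 0.002]
force: [6.7, 0.0, 3.2]
opening: 0.0004
gripper_force: 3.3
```

Call:
move_arm(plan=[[0,0,0,0,0.4,0,0],[0,0,0,0,0.5,-0.3,0],[0,0,0,0,0,-1,0],[0,0,0,0,0,-1,0],[0,0,0,0,0,-1,0],[0,0,0,0,0,-1,0],[0,0,0,0,0,-1,0],[0,0,0,0,0,0,0],[0,0,0,0,0,0,0],[0,0,0,0,0,0,0]])

```text
t: 12.55
tool_pos: [0.5231, -0.2013, 0.2125]
orientation: [-2.153, -2.284, 0.002]
force: [-0.2, -0.9, -0.9]
opening: 0.0005
gripper_force: 0.0
```

```bash
python3 -W ignore -c "
from h import *
go(.016,0,.079)
shut();cam('top','t2.png');cam('wrist','w6.png')
"
```

```text
s,l now 34.96160219680428 0.17579414925377163 z 0.21253053800616412 F [-0.23205769 -0.9254194  -0.85909183]
turn [-0.02917029 -0.01634015 -0.03875624]
shift once turned (x,y,z) [-0.00703177 -0.75846409  5.34122152]
ridge s [-5.12988797 -0.27226061  4.16500178] 0.07689825402223283 250
[(-51, 56), (-47, 296), (-43, 297), (-39, 61), (-35, 61), (-31, 61), (-27, 61), (-23, 61), (-19, 61), (-15, 61), (-11, 61), (-7, 77), (-3, 77), (1, 76), (5, 61), (9, 61), (13, 61), (17, 235), (21, 231), (25, 230), (29, 230), (33, 240), (37, 230), (41, 230), (45, 231), (49, 237), (53, 57), (57, 56), (61, 56), (65, 56), (69, 56), (73, 56), (77, 56), (81, 56), (85, 56), (89, 57), (93, 56), (97, 56), (101, 56), (105, 56), (109, 296), (113, 296), (117, 12), (121, 12), (125, 12)]
[(-51, 56), (-47, 296), (-43, 298), (-39, 61), (-35, 61), (-31, 61), (-27, 61), (-23, 61), (-19, 61), (-15, 61), (-11, 61), (-7, 77), (-3, 77), (1, 76), (5, 61), (9, 61), (13, 61), (17, 236), (21, 231), (25, 230), (29, 230), (33, 240), (37, 230), (41, 230), (45, 231), (49, 237), (53, 56), (57, 56), (61, 56), (65, 56), (69, 56), (73, 56), (77, 56), (81, 56), (85, 56), (89, 56), (93, 56), (97, 57), (101, 56), (105, 56), (109, 297), (113, 297), (117, 12), (121, 12), (125, 12), (129, 13)]
key nan nan 0
```

View pics/w6.png

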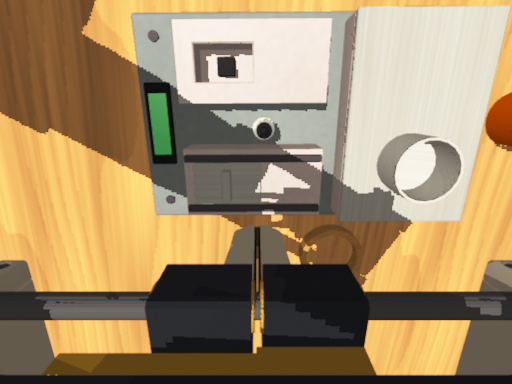

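The shutter is fully closed, with the ridge at (227,185), s≈-0.3 mm. The tin and the ink bottle on the base stand as before, and the arm is clear.

```bash
python3 -c "
from plant import close_job
print(close_job())"
```

```text
the job is handed in; nothing more can be done
None
```

I opened the shutter to its stop, pressed the tare key fully down and let it up, then closed the shutter to about 0 mm; the tin stayed in place, and the job is handed in at about 12.7 s (no verdict returned).

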